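Shut the gas off behind a push-latched flap

ROBOT

A 6-joint arm with a two-finger parallel gripper is mounted at the origin on the work surface. World frame = base frame: x ahead of the robot, y to its left, z up, the work surface at z = 0. Lengths are in m, angles in rad, forces in N, time in s.
With the tool pointing down it reaches from about 0.275 to 0.75 m from the base axis. Payload 10.2 kg.
Tool frame: the origin (TCP) lies at the very end of the fingers, on their centre line; the grasp point (between the pads) lies 19 mm behind it; x points along the fingers, y is the direction in which the jaws open and shut, and the axes are right-handed (so a half turn about x gives the same grasp; the last joint's range is limited). The gripper opens to 88 mm and grips with 3 to 60 N. Pads are 18 mm wide; open, the fingers measure 123 mm over their backs; the gripper's body (75 mm by 187 mm) begins 45 mm behind the grasp point.
Start: joints at [0.922, 0.313, 1.498, -0, 1.331, -0.223], TCP at [0.217, 0.478, 0.239] pointing down, gripper open.
Joint ranges: [-2.94, 2.94], [-0.97, 2.17], [0.19, 2.56], [-1.23, 4.37], [0.02, 3.11], [-2.88, 2.88]. Speed limits (rad/s): [2.39, 2.39, 3.01, 3.14, 3.14, 3.14].

INTERFACE

Orientations are given as a unit quaternion [w, x, y, z].
In Python, from plant import ctrl gives the robot as it stands.
- The arm moves only by the tool play_rows, never from a script. Its argument "series" is text: rows parted by semicolons, each of 7 numbers parted by spaces: the shift along the tool's x, y, z scaled (see below), then the turn, a rotation vector about the tool's x, y, z scaled (see below), then the opening, from 0 (shut) to 1 (fully open). A call has 1 to 20 rows; each row shifts and turns the commanded pose from where the row before left it, along the tool's axes as they then stand; what a row does not reach is not made up. The controller multiplies each number of a shift by 100 cm and each number of a turn by pi rad. A row lasts 1/8 s, in which the tool goes at most 62.5 mm and 10.7 degrees, less where a joint would pass 70% of its speed; a pose out of reach is approached as far as the arm can. A call with a number of a shift or a turn outside -1 to 1 is refused whole. A call with a gripper value outside its range is refused whole. The fingers move at their own pace and stop on an object; "squeeze" is the grip in N (left out, the last holds). Time passes only in rows, so rows that do not move let the fingers close. It gives the time, the measured TCP pose, the force and the opening at its end, in the units of the state.
- ctrl.get_state(): the state, without advancing time (a new reading comes with each control period).
- ctrl.capture(name): name is "side" or "top"; returns (picture, depth): 480x640x3 uint8, red, green, blue; 480x640 float32, m along the optical axis (not along the pixel's ray), 0 where there is no reading.
- ctrl.camera_model(name): a dict with "intrinsics" (3x3 intrinsics, pixels), "R" (3x3) and "t" (3): a world point X has camera coordinates R X + t. Camera axes: x right, y down, z forward; pixel columns grow to the right and rows downward; lengths in m; the calibration is good to about 2 mm. A picture is of the moment at which its call begins. camera_model takes no time and is no camera call.
- ctrl.job_done(): hands the job in, once; it reports no verdict.
Trained networks look in the newest picture that a camera, given by its name, has taken for a name from the list of things; names that differ only in an ending like _2 or _b are one class to them, and where a whole thing is asked for, a point or a joint stands for the part that bears it (a point fixed in the world has none). Each returns a list of dicts, best first, with "confidence" (0 to 1); they miss things now and then, are a little off and sometimes report something else, mostly with a low value. They report only what shows in the picture. A call takes as long as a camera call.
- ctrl.find_in(thing, camera): "centre" ([x, y, z] in m, in the coordinates of the camera as it stood for that picture, good to about 4 mm: the middle of the surface that is visible of it).
- ctrl.trace(thing, camera): "region" (480x640 bool, what is visible of it).
- ctrl.tip_of(thing, camera): "centre" ([x, y, z] in m, in the coordinates of the camera as it stood for that picture, good to about 4 mm: a listed point, or the origin of a listed thing).
The state is a dict: "t": time; "joint_positions": joint angles; "qvel": joint speeds; "joint_efforts": joint torques, N m; "position": TCP position; "ee_rot": TCP orientation; "ft_force": force on the tool from outside, world axes, zero at the start; "wrist_torque": the same for the moment, N m; "grip_width": finger opening in m.
Only numpy, scipy, OpenCV 4.12 (cv2) and the standard library are available. Lean on these libraries where they do the work, as an engineer would, in place of code of your own. Each camera call takes 0.05 s, during which the arm holds its last target.

TASK

Cooking is over: shut the gas off at the valve in the white box beside the hob. Press the round pad on the box's steel flap to release its push latch and let it spring open, turn the lever inside all the way to its stop across the pipe, then swing the flap back down and press the pad again until it stays latched when you let go. Go by feel, pushing flap and lever no harder than a firm fingertip would (20 N on the flap, 30 N on the lever), and leave the things around the box where they are.

Things in the scene. Friction and masses are not known exactly. Their poses are not given: they have to be found in the camera images.
- valve_box: White steel valve box fixed on the worktop, 230 (x) x 200 (y) mm, walls 94 mm high, 3 mm thick, open on top under a steel flap. Origin: centre of its underside, z up. The gas pipe (22 mm thick, axis 34 mm up, at x = +30 mm) runs through it along y, with elbows 135 mm either side.
- latch (a point): Top of the push latch in the box's corner, at x = -85, y = -65, z = 88 mm. Push-push: pressing the flap to the latch's solid stop and letting go changes its state, latched to free or free to latched; a shorter press changes nothing. The stop lies 8 to 17 mm below the latched level at the pad; how deep varies from start to start and is not measured.
- flap (a joint): Angle of the flap, rad: 0 latched, level; -0.045 to -0.1 pressed to the latch's stop; 1.72 fully open, a little past upright, leaning to the box's +y. When free a damped spring opens it in about 2.5 s and pushes back with 2.5 to 5 N where a hand closes it; it never stays down by itself unless latched.
- flap_hinge (a point): Middle of the flap's hinge line, which runs along the box's x, 115 mm up, 100 mm to +y of the box's centre; fixed. The flap is a steel tray 244 mm along the hinge, reaching 208 mm from it to -y when shut: plate 4 mm thick, underside level with the hinge, a skirt 22 mm below the plate on three sides.
- press_pad (a point): Centre of the top of the round rubber pad (32 mm across) on the flap over the latch: 178 mm from the hinge line, 6.5 mm above the hinge when shut, at x = -85 mm of the box. Moves with the flap. Pressing takes 3 to 5 N, then rises steeply at the stop, by about 10 N a millimetre; 11 N is enough. Over 20 N on the flap is not allowed.
- lever (a joint): Angle of the valve lever, rad: 0 in line with the pipe, pointing to the box's -y (gas on); 1.571 at its solid stop across the pipe, pointing to the box's -x (gas off). Starts at 0 to 0.2, turns clockwise seen from above, stays where left. Stiff: 0.35 N m, 5.5 N at 65 mm from the pivot. Over 30 N on the lever is not allowed.
- lever_pivot (a point): On the lever's vertical turning axis at mid height of its grip, 70 mm above the worktop, at x = +30, y = +10 mm of the box; fixed.
- lever_grip (a point): Middle of the lever's grip, 68 mm from the pivot. The grip is a steel bar 20 mm wide and 16 mm high (62 to 78 mm above the worktop), from 32 to 88 mm from the pivot. Moves with the lever.
- spatula: Orange silicone spatula, 275 mm long, lying along its x on the plywood board. Origin: middle of its underside. Leave alone.
- spoon: Stainless serving spoon, 250 mm long, lying along its x on the worktop on the box's -y side. Origin: middle of its underside. Leave alone.
- jar: Glass jar with steel lid, 68 mm across, 95 mm high, beyond the box's +x side. Origin: centre of its underside. Leave alone.
- mill: Dark wooden pepper mill, 56 mm across, 152 mm high, beyond the box's +x side. Origin: centre of its underside. Leave alone.
- mug: White mug, 82 mm across, 92 mm high, on the worktop in front of the hob. Origin: centre of its underside. Leave alone.

How it is judged:
On the way, in this order (a step that is already met when the one before it is completed fails the run):
1. the latch is released and the flap has sprung open (value of joint flap above 1.3 rad), for 0.2 s.
2. the lever is turned across the pipe to its stop, the flap still open (value of joint lever above 1.5 rad and value of joint flap above 0.8 rad), for 0.2 s.
3. the flap is pressed shut and stays latched, nothing pushing on it (value of joint flap between -0.02 and 0.02 rad and contact force between each of the fingers, the arm and flap below 0.5 N), for 0.3 s.
At the end, for the whole second after the job is handed in: The flap is latched shut by itself (within 0.02 rad of its latched angle 0), and the lever is across the pipe at its stop (at least 1.50 of 1.571 rad) (value of joint flap between -0.02 and 0.02 rad and value of joint lever above 1.5 rad); the robot touches nothing.
It fails at once if the flap is pushed with more than 20 N (contact force between any of the fingers, the arm and flap above 20 N).
It fails at once if the lever is pushed with more than 30 N (contact force between any of the fingers, the arm and lever above 30 N).
It fails at once if a thing around the box is moved by more than 25 mm (distance of any of spatula, spoon, jar, mill, mug from where it was at the start of the episode above 0.025 m).
It also fails if it takes over 72 s, if anything falls off the work surface, if the arm or the gripper's body presses on something with over 40 N, if the wrist force passes 120 N, or if a joint passes its speed limit or range.

## Working session

There is one attempt and no reset: what is moved stays moved. The work goes in short steps, Python scripts to look and compute and a tool call to move; the robot and the scene stay as the last step left them, time stands still between calls to the robot, and variables do not carry over. Pictures are saved under pics/ and viewed, and the job is handed in when it is done.

Besides the shell and the picture viewer there is one more tool, called after "Emit:" as a command line: name --argument value ..., lists and objects as JSON in quotes. play_rows: Moves the arm, as the interface text tells. Its arguments: {"type":"object","properties":{"series":{"type":"string"},"squeeze":{"type":"number"}},"required":["series"]}

```bash
ls; mkdir -p pics
cat > h.py <<'E'
import numpy as np,cv2
from scipy.spatial.transform import Rotation as R
from plant import ctrl
def cap(n,f):
    im,d=ctrl.capture(n); cv2.imwrite('pics/'+f,im[:,:,::-1]); return im,d
def w(n,c):
    m=ctrl.camera_model(n); return np.array(m['R']).T@(np.array(c)-np.array(m['t']))
def px(n,X):
    m=ctrl.camera_model(n); c=np.array(m['R'])@np.array(X)+np.array(m['t']); p=np.array(m['intrinsics'])@c; return p[:2]/p[2]
def pose():
    s=ctrl.get_state(); q=s['ee_rot']; return np.array(s['position']),R.from_quat([q[1],q[2],q[3],q[0]])
def show():
    s=ctrl.get_state(); print('t',s['t'],'p',np.round(s['position'],4),'q',np.round(s['ee_rot'],4),'f',np.round(s['ft_force'],2),'g',round(s['grip_width'],4),'j',np.round(s['joint_positions'],3))
E
python3 - <<'E'
from h import *
show()
for n in ('top','side'):
    cap(n,n+'0.png')
    for t in ('valve_box','press_pad','flap_hinge','latch','lever_pivot','spoon','jar','mill','mug','spatula'):
        r=ctrl.tip_of(t,n)
        print(n,t,[(np.round(w(n,x['centre']),4),round(x['confidence'],2)) for x in r[:2]])
show()
p,r=pose(); print(r.as_matrix().round(3))
E
```

```text
pics
t 0.0 p [0.2167 0.4779 0.2382] q [ 0.691   0.149   0.6913 -0.1498] f [-0.65 -0.9   0.46] g 0.0884 j [ 0.922  0.313  1.498 -0.     1.331 -0.223]
top valve_box [(array([0.5685, 0.0363, 0.    ]), 0.9), (array([ 5.500e-01, -1.687e-01, -2.000e-04]), 0.43)]
top press_pad [(array([ 0.4711, -0.0245,  0.1253]), 0.56)]
top flap_hinge [(array([0.5785, 0.1383, 0.1158]), 0.75), (array([0.3569, 0.3655, 0.0018]), 0.63)]
top latch [(array([ 0.4698, -0.0172,  0.086 ]), 0.64)]
top lever_pivot []
top spoon [(array([ 0.5438, -0.1698,  0.0006]), 0.69)]
top jar [(array([0.7612, 0.096 , 0.0019]), 0.57)]
top mill [(array([ 0.7542, -0.0152, -0.0033]), 0.86)]
top mug [(array([0.3544, 0.3637, 0.0036]), 0.89)]
top spatula [(array([ 0.4772, -0.4472,  0.018 ]), 0.86)]
side valve_box [(array([0.5554, 0.0387, 0.0049]), 0.81)]
side press_pad [(array([ 0.4672, -0.0261,  0.122 ]), 0.74), (array([0.5739, 0.1372, 0.1158]), 0.64)]
side flap_hinge [(array([0.5866, 0.0469, 0.0718]), 0.24)]
side latch [(array([ 0.4708, -0.0144,  0.0871]), 0.78)]
side lever_pivot [(array([0.5865, 0.0447, 0.0722]), 0.63)]
side spoon [(array([ 5.462e-01, -1.671e-01, -1.000e-04]), 0.82)]
side jar [(array([0.7572, 0.0957, 0.0057]), 0.78)]
side mill [(array([ 0.7458, -0.0169,  0.0017]), 0.75)]
side mug [(array([0.3542, 0.3583, 0.0033]), 0.92)]
side spatula [(array([ 0.4738, -0.4355,  0.0192]), 0.76), (array([0.5866, 0.0465, 0.0712]), 0.24)]
t 1.1 p [0.2168 0.4781 0.2387] q [ 0.6911  0.1494  0.6911 -0.1494] f [-0.28  0.21 -0.19] g 0.0883 j [ 0.922  0.313  1.498  0.     1.331 -0.223]
[[-0.     0.413  0.911]
 [-0.     0.911 -0.413]
 [-1.    -0.    -0.   ]]
```

View pics/top0.png

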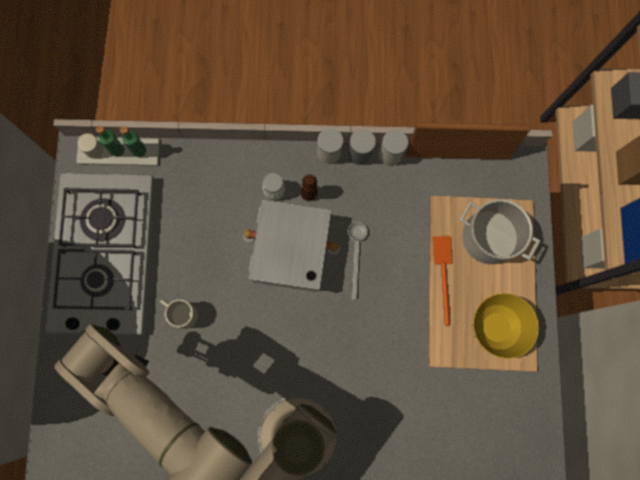

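View pics/side0.png

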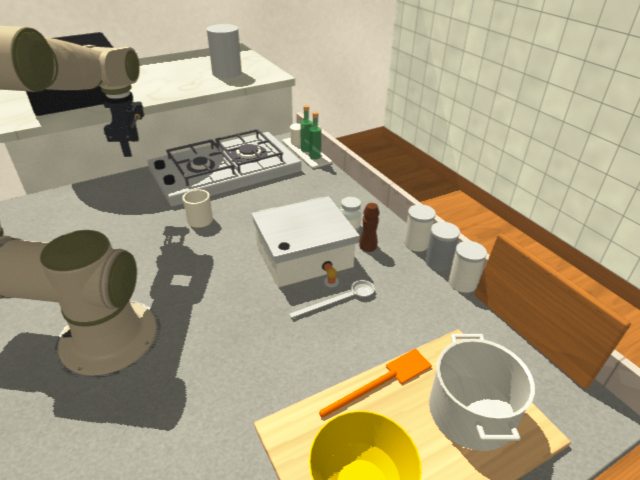

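Run:
```python
from h import *
im,d=cap('top','top1.png')
m=ctrl.camera_model('top');K=np.array(m['intrinsics'])
print((-np.array(m['R']).T@m['t']).round(3), np.array(m['R']).round(2))
m2=ctrl.camera_model('side');print((-np.array(m2['R']).T@m2['t']).round(3))
v,u=np.mgrid[0:480,0:640]
P=np.stack([(u-K[0,2])/K[0,0]*d,(v-K[1,2])/K[1,1]*d,d],-1).reshape(-1,3)
W=(P-m['t'])@np.array(m['R'])
ok=(d.ravel()>0)&(W[:,2]>0.112)&(W[:,2]<0.122)&(abs(W[:,0]-.56)<.17)&(abs(W[:,1]-.04)<.15)
Q=W[ok]; print(len(Q),Q[:,2].mean(),np.median(Q[:,2]))
import cv2
mask=ok.reshape(480,640).astype(np.uint8); mask=cv2.morphologyEx(mask,cv2.MORPH_OPEN,np.ones((3,3)))
Q=W[mask.ravel()>0]
rc=cv2.minAreaRect((Q[:,:2]*1000).astype(np.float32)); print(rc)
# pad trace
r=ctrl.trace('press_pad','top')
for x in r[:2]:
    print(x['confidence'],x['region'].sum(),np.median(W[x['region'].ravel()&(d.ravel()>0)],0))
```

```text
[ 0.192 -0.     1.912] [[ 0.02 -1.    0.02]
 [-0.98 -0.02 -0.19]
 [ 0.19 -0.01 -0.98]]
[ 0.05  -0.916  0.912]
3944 0.11758815372611275 0.1177807531639167
((561.205810546875, 36.439369201660156), (208.69732666015625, 239.59683227539062), 82.96297454833984)
0.97 5800 [0.56052949 0.03580981 0.11862153]
```

The top picture shows the white flap at about (250–330, 203–288) px, with the black pad at (311, 275), so the hinge is on the image-left (+y) side. The side picture agrees. From the flap outline, the box centre is about (0.562, 0.040), the yaw is -7° and the pad is at (0.468, -0.0265, 0.1215). I'm moving above the pad with the fingers shut.

Emit:
play_rows --series "0.002 -0.0297 0.0364 0 0 0 0;0.004 -0.0297 0.0364 0 0 0 0;0.004 -0.0297 0.0364 0 0 0 0;0.004 -0.0297 0.0364 0 0 0 0;0.004 -0.0297 0.0364 0 0 0 0;0.004 -0.0297 0.0364 0 0 0 0;0.004 -0.0297 0.0364 0 0 0 0;0.004 -0.0297 0.0364 0 0 0 0;0.004 -0.0297 0.0364 0 0 0 0;0.004 -0.0297 0.0364 0 0 0 0;0.004 -0.0297 0.0364 0 0 0 0;0.004 -0.0297 0.0364 0 0 0 0" --squeeze 10

```text
t: 2.7
position: [0.468, -0.0284, 0.1927]
ee_rot: [0.691, 0.15, 0.691, -0.149]
ft_force: [0.3, 1.1, 0.2]
grip_width: 0.0007
```

Emit:
play_rows --series "0 0 0 0.0504 0 0 0;0 0 0 0.0504 0 0 0;0 0 0 0.0504 0 0 0;0 0 0 0.0504 0 0 0;0 0 0 0.0504 0 0 0;0 0 0 0.0504 0 0 0;0 0 0 0.0504 0 0 0;0 0 0 0.0504 0 0 0;0 0 0 0 0 0 0"

```text
t: 3.82
position: [0.4675, -0.0269, 0.1928]
ee_rot: [0.469, 0.529, 0.469, -0.529]
ft_force: [0.0, -0.2, -1.1]
grip_width: 0.0002
```

```bash
cat >> h.py <<'E'
YAW=np.deg2rad(-7.04); BX=np.array([np.cos(YAW),np.sin(YAW),0]); BY=np.array([-np.sin(YAW),np.cos(YAW),0]); BC=np.array([.5617,.0404,0])
def b2w(x,y,z): return BC+x*BX+y*BY+np.array([0,0,z])
def w2b(X): X=np.array(X)-BC; return np.array([X@BX,X@BY,X[2]])
def to(X):
    p,r=pose(); return r.inv().apply(np.array(X)-p)
E
python3 - <<'E'
from h import *
show(); p,r=pose(); print(r.as_matrix().round(3))
print(w2b(p)); print('to above pad',to(b2w(-.085,-.078,.1265)))
E
```

```text
t 3.825 p [ 0.4675 -0.0269  0.1928] q [ 0.4691  0.5292  0.469  -0.5291] f [ 0.04 -0.22 -1.13] g 0.0002 j [-0.308  0.232  1.73  -0.     1.179 -0.188]
[[ 0.     0.993 -0.12 ]
 [-0.    -0.12  -0.993]
 [-1.     0.     0.   ]]
[-0.08528707 -0.07832029  0.19275503]
to above pad [ 0.06625504  0.00028328 -0.00032114]
```

Emit:
play_rows --series "0.02 0 0 0 0 0 0;0.02 0 0 0 0 0 0;0.015 0 0 0 0 0 0;0.008 0 0 0 0 0 0;0 0 0 0 0 0 0"

```text
t: 4.45
position: [0.4674, -0.0269, 0.1296]
ee_rot: [-0.469, -0.529, -0.469, 0.529]
ft_force: [-0.5, 0.2, 0.6]
grip_width: 0.0005
```

Emit:
play_rows --series "0.002 0 0 0 0 0 0;0.002 0 0 0 0 0 0;0 0 0 0 0 0 0"

```text
t: 4.82
position: [0.4675, -0.0269, 0.1258]
ee_rot: [0.469, 0.529, 0.469, -0.529]
ft_force: [-0.5, -0.1, 0.1]
grip_width: 0.0008
```

Emit:
play_rows --series "0.002 0 0 0 0 0 0;0.002 0 0 0 0 0 0;0 0 0 0 0 0 0"

```text
t: 5.2
position: [0.4674, -0.0269, 0.1216]
ee_rot: [-0.469, -0.529, -0.469, 0.53]
ft_force: [0.2, 0.5, 1.5]
grip_width: 0.0003
```

Emit:
play_rows --series "0.002 0 0 0 0 0 0;0.002 0 0 0 0 0 0;0 0 0 0 0 0 0"

```text
t: 5.58
position: [0.4675, -0.027, 0.1177]
ee_rot: [-0.469, -0.529, -0.469, 0.529]
ft_force: [-2.3, -1.4, 3.8]
grip_width: 0.0003
```

Emit:
play_rows --series "0.001 0 0 0 0 0 0;0.001 0 0 0 0 0 0;0 0 0 0 0 0 0"

```text
t: 5.95
position: [0.4675, -0.0269, 0.1157]
ee_rot: [-0.469, -0.529, -0.469, 0.529]
ft_force: [-0.5, -2.3, 3.1]
grip_width: 0.0007
```

Emit:
play_rows --series "0.001 0 0 0 0 0 0;0.0005 0 0 0 0 0 0;0 0 0 0 0 0 0"

```text
t: 6.32
position: [0.4675, -0.0269, 0.1142]
ee_rot: [-0.469, -0.529, -0.469, 0.529]
ft_force: [-0.7, -1.9, 3.6]
grip_width: 0.0002
```

Emit:
play_rows --series "0.0005 0 0 0 0 0 0;0 0 0 0 0 0 0"

```text
t: 6.58
position: [0.4675, -0.0269, 0.1137]
ee_rot: [-0.469, -0.529, -0.469, 0.529]
ft_force: [-1.5, -1.8, 3.9]
grip_width: 0.0003
```

Emit:
play_rows --series "0.0005 0 0 0 0 0 0;0 0 0 0 0 0 0"

```text
t: 6.82
position: [0.4675, -0.0269, 0.1132]
ee_rot: [-0.469, -0.529, -0.469, 0.529]
ft_force: [-1.4, -2.5, 4.2]
grip_width: 0.0004
```

Emit:
play_rows --series "0.0005 0 0 0 0 0 0;0 0 0 0 0 0 0"

```text
t: 7.08
position: [0.4675, -0.0269, 0.1128]
ee_rot: [0.469, 0.529, 0.469, -0.529]
ft_force: [-0.6, -2.3, 5.2]
grip_width: 0.0003
```

Emit:
play_rows --series "0.0005 0 0 0 0 0 0;0 0 0 0 0 0 0"

```text
t: 7.32
position: [0.4675, -0.0269, 0.1125]
ee_rot: [0.469, 0.53, 0.469, -0.529]
ft_force: [-1.2, -1.4, 7.0]
grip_width: 0.0005
```

Emit:
play_rows --series "0.0005 0 0 0 0 0 0;0 0 0 0 0 0 0"

```text
t: 7.58
position: [0.4675, -0.0269, 0.1122]
ee_rot: [0.469, 0.529, 0.469, -0.529]
ft_force: [-4.7, -1.9, 10.6]
grip_width: 0.0005
```

Emit:
play_rows --series "0.0005 0 0 0 0 0 0;0 0 0 0 0 0 0"

```text
t: 7.82
position: [0.4675, -0.0269, 0.112]
ee_rot: [0.469, 0.529, 0.469, -0.529]
ft_force: [-5.0, -2.2, 13.4]
grip_width: 0.0004
```

Emit:
play_rows --series "-0.01 0 0 0 0 0 0;-0.02 0 0 0 0 0 0;-0.03 0 0.02 0 0 0 0;-0.04 0 0.04 0 0 0 0;-0.04 0 0.04 0 0 0 0;-0.03 0 0.04 0 0 0 0;-0.02 0 0.02 0 0 0 0;0 0 0 0 0 0 0;0 0 0 0 0 0 0;0 0 0 0 0 0 0;0 0 0 0 0 0 0;0 0 0 0 0 0 0;0 0 0 0 0 0 0;0 0 0 0 0 0 0;0 0 0 0 0 0 0;0 0 0 0 0 0 0;0 0 0 0 0 0 0;0 0 0 0 0 0 0;0 0 0 0 0 0 0;0 0 0 0 0 0 0"

```text
t: 10.32
position: [0.448, -0.1857, 0.3012]
ee_rot: [0.469, 0.529, 0.469, -0.529]
ft_force: [-0.3, -0.2, -0.0]
grip_width: 0.0007
```

Run:
```python
from h import *
show()
for n in ('top','side'):
    cap(n,n+'2.png')
    for t in ('lever_pivot','lever_grip','press_pad','latch'):
        r=ctrl.tip_of(t,n)
        print(n,t,[(np.round(w(n,x['centre']),4),np.round(w2b(w(n,x['centre'])),4),round(x['confidence'],2)) for x in r[:2]])
```

```text
t 10.325 p [ 0.448  -0.1857  0.3012] q [ 0.4687  0.5295  0.4687 -0.5295] f [-0.27 -0.18 -0.05] g 0.0007 j [-0.635  0.184  1.5    0.     1.457 -0.513]
top lever_pivot [(array([0.3548, 0.3662, 0.0008]), array([-0.2453,  0.298 ,  0.0008]), 0.65)]
top lever_grip []
top press_pad [(array([ 0.4696, -0.0264,  0.1192]), array([-0.0833, -0.0776,  0.1192]), 0.92), (array([ 0.5449, -0.1676,  0.0015]), array([ 0.0088, -0.2085,  0.0015]), 0.67)]
top latch [(array([ 0.4726, -0.0123,  0.0866]), array([-0.082 , -0.0632,  0.0866]), 0.81)]
side lever_pivot [(array([0.5885, 0.0451, 0.0726]), array([0.026 , 0.008 , 0.0726]), 0.97)]
side lever_grip []
side press_pad [(array([ 0.4632, -0.0268,  0.117 ]), array([-0.0895, -0.0788,  0.117 ]), 0.59), (array([ 0.4713, -0.0167,  0.0886]), array([-0.0827, -0.0678,  0.0886]), 0.55)]
side latch [(array([ 0.4693, -0.0131,  0.0868]), array([-0.0851, -0.0644,  0.0868]), 0.85)]
```

View pics/side2.png

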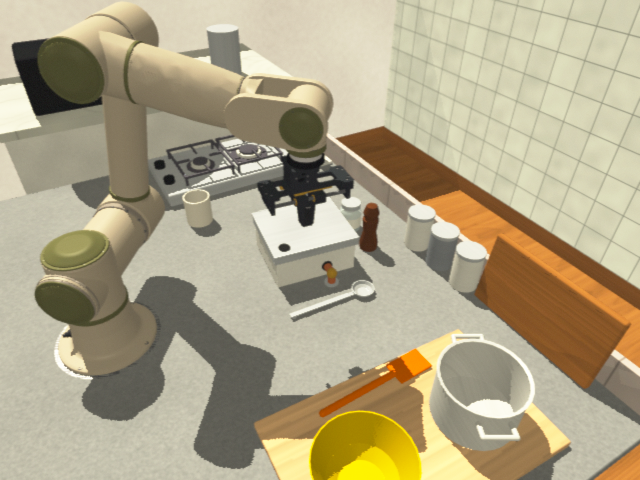

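View pics/top2.png

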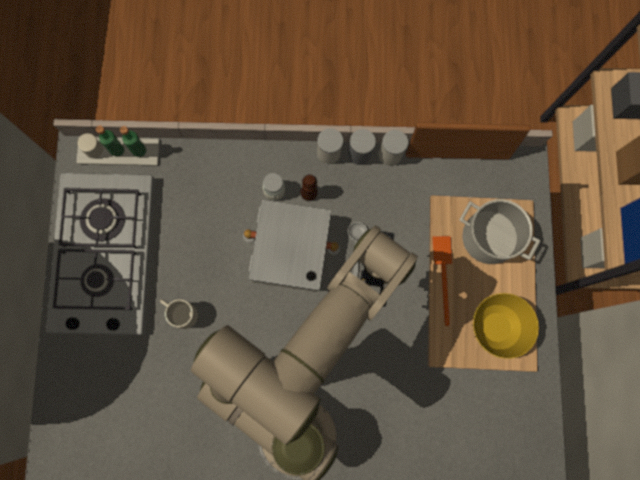

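The pictures show the flap still shut: its outline hasn't changed and the pad is still at (284, 247) in the side view. The first press stopped just short of the latch point, so I'll press again a little harder.

Emit:
play_rows --series "0.02 0 -0.04 0 0 0 0;0.03 0 -0.04 0 0 0 0;0.03 0 -0.04 0 0 0 0;0.03 0 -0.03 0 0 0 0;0.03 0 -0.01 0 0 0 0;0.03 0 0 0 0 0 0;0.01 0 0 0 0 0 0;0.004 0 0 0 0 0 0;0.003 0 0 0 0 0 0;0 0 0 0 0 0 0"

```text
t: 12.08
position: [0.4678, -0.0271, 0.1149]
ee_rot: [0.469, 0.53, 0.468, -0.529]
ft_force: [-1.9, -0.9, 2.8]
grip_width: 0.0005
```

Run:
```python
from h import *
show();s=ctrl.get_state();print(s['wrist_torque']); print(w2b(s['position']))
```

```text
t 12.075 p [ 0.4678 -0.0271  0.1149] q [ 0.469   0.5297  0.4682 -0.5293] f [-1.86 -0.86  2.85] g 0.0005 j [-0.309  0.335  1.823 -0.     0.982 -0.187]
[-0.09112138  0.25824068  0.04558186]
[-0.0849399  -0.07850809  0.11492893]
```

Emit:
play_rows --series "0.001 0 0 0 0 0 0;0.001 0 0 0 0 0 0;0 0 0 0 0 0 0"

```text
t: 12.45
position: [0.4678, -0.0271, 0.1126]
ee_rot: [0.469, 0.53, 0.468, -0.529]
ft_force: [-0.9, -1.0, 5.5]
grip_width: 0.0009
```

Emit:
play_rows --series "0.0005 0 0 0 0 0 0;0 0 0 0 0 0 0"

```text
t: 12.7
position: [0.4678, -0.0271, 0.1124]
ee_rot: [0.469, 0.53, 0.468, -0.529]
ft_force: [-1.8, -1.2, 8.1]
grip_width: 0.0006
```

Emit:
play_rows --series "0.0005 0 0 0 0 0 0;0 0 0 0 0 0 0"

```text
t: 12.95
position: [0.4678, -0.0271, 0.1121]
ee_rot: [0.469, 0.53, 0.468, -0.529]
ft_force: [-3.7, -1.3, 12.5]
grip_width: 0.0005
```

Emit:
play_rows --series "0.0004 0 0 0 0 0 0;0 0 0 0 0 0 0;0 0 0 0 0 0 0"

```text
t: 13.32
position: [0.4678, -0.0271, 0.1119]
ee_rot: [0.469, 0.53, 0.468, -0.529]
ft_force: [-4.2, -0.5, 14.7]
grip_width: 0.0002
```

Run:
```python
from h import *
for i in range(3):
  s=ctrl.get_state();print(s['t'],s['ft_force'],s['wrist_torque'],s['position'],s['joint_efforts'])
im,d=cap('side','side3.png')
s=ctrl.get_state();print(s['t'],s['ft_force'])
cv2.imwrite('pics/s3z.png',cv2.resize(im[180:300,220:380,::-1],None,fx=5,fy=5,interpolation=cv2.INTER_CUBIC))
```

```text
13.325 [-4.2019035  -0.47795539 14.69074574] [-0.00266434  0.79633077 -0.01318373] [ 0.46783387 -0.02709221  0.11192601] [ 2.93319728e-01 -3.07186317e+01 -1.83425188e+01  3.56939798e-01
 -1.04373023e+00  2.98466196e-02]
13.325 [-4.2019035  -0.47795539 14.69074574] [-0.00266434  0.79633077 -0.01318373] [ 0.46783387 -0.02709221  0.11192601] [ 2.93319728e-01 -3.07186317e+01 -1.83425188e+01  3.56939798e-01
 -1.04373023e+00  2.98466196e-02]
13.325 [-4.2019035  -0.47795539 14.69074574] [-0.00266434  0.79633077 -0.01318373] [ 0.46783387 -0.02709221  0.11192601] [ 2.93319728e-01 -3.07186317e+01 -1.83425188e+01  3.56939798e-01
 -1.04373023e+00  2.98466196e-02]
13.375 [-4.75386163 -0.16467521 14.70250043]
```

View pics/s3z.png

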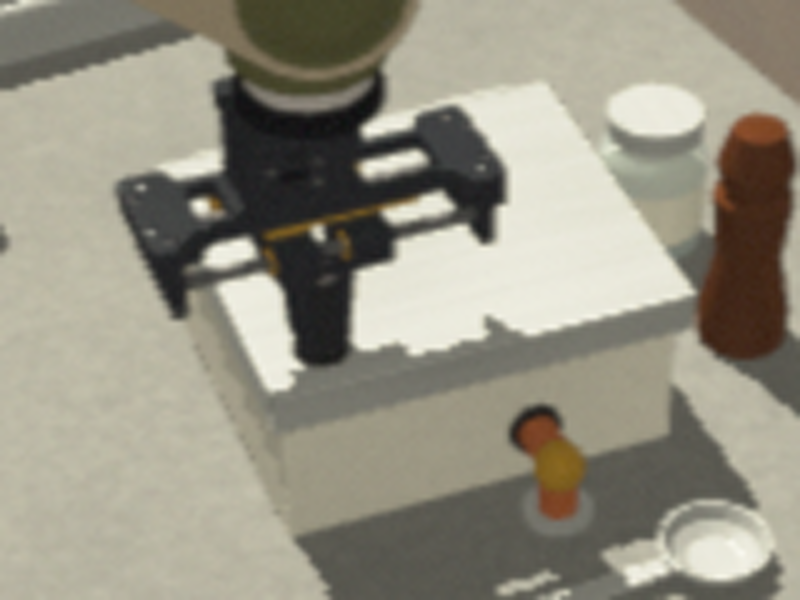

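Emit:
play_rows --series "0.0002 0 0 0 0 0 0;0 0 0 0 0 0 0;0 0 0 0 0 0 0"

```text
t: 13.75
position: [0.4678, -0.0271, 0.1119]
ee_rot: [0.469, 0.53, 0.468, -0.529]
ft_force: [-5.1, -0.9, 15.2]
grip_width: 0.0002
```

Emit:
play_rows --series "-0.004 0 0 0 0 0 0;-0.004 0 0 0 0 0 0;-0.004 0 0 0 0 0 0;-0.004 0 0 0 0 0 0;0 0 0 0 0 0 0"

```text
t: 14.38
position: [0.4675, -0.0267, 0.1269]
ee_rot: [0.469, 0.53, 0.469, -0.529]
ft_force: [-1.0, 1.9, 3.1]
grip_width: 0.0005
```

Run:
```python
from h import *
show()
im,d=cap('side','side4.png')
cv2.imwrite('pics/s4z.png',cv2.resize(im[180:300,220:380,::-1],None,fx=5,fy=5,interpolation=cv2.INTER_CUBIC))
```

```text
t 14.375 p [ 0.4675 -0.0267  0.1269] q [ 0.4687  0.5296  0.4687 -0.5293] f [-0.97  1.85  3.06] g 0.0005 j [-0.308  0.317  1.811  0.     1.013 -0.187]
```

View pics/s4z.png

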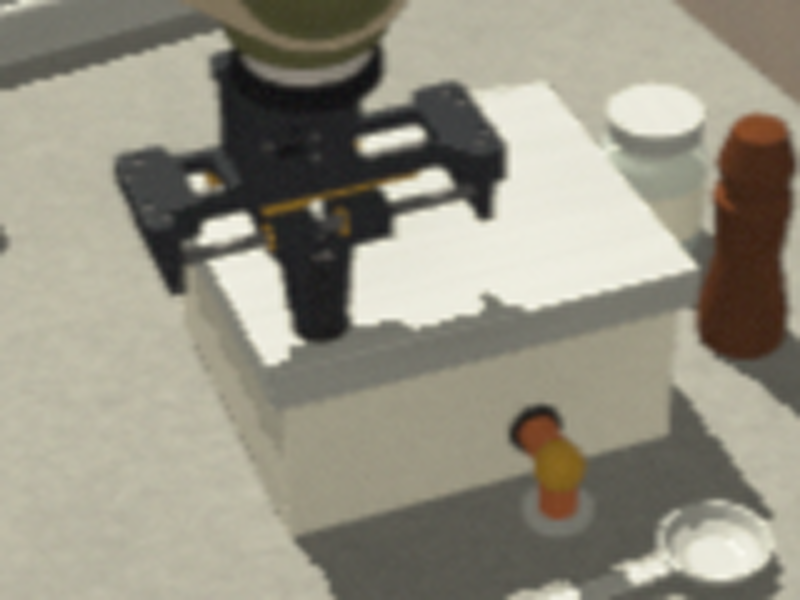

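At 15 N the latch released: with the finger at 0.127 m, above the latched level, the flap follows it and pushes back with 3 N. I'm backing off up and to -y.

Emit:
play_rows --series "-0.02 0 0 0 0 0 0;-0.03 0 0.02 0 0 0 0;-0.04 0 0.04 0 0 0 0;-0.04 0 0.04 0 0 0 0;-0.03 0 0.04 0 0 0 0;-0.02 0 0.02 0 0 0 0;0 0 0 0 0 0 0;0 0 0 0 0 0 0;0 0 0 0 0 0 0;0 0 0 0 0 0 0;0 0 0 0 0 0 0;0 0 0 0 0 0 0;0 0 0 0 0 0 0;0 0 0 0 0 0 0;0 0 0 0 0 0 0;0 0 0 0 0 0 0;0 0 0 0 0 0 0;0 0 0 0 0 0 0;0 0 0 0 0 0 0;0 0 0 0 0 0 0"

```text
t: 16.92
position: [0.448, -0.1857, 0.3066]
ee_rot: [0.469, 0.529, 0.469, -0.529]
ft_force: [-0.2, 0.2, -0.0]
grip_width: 0.0003
```

Run:
```python
from h import *
show()
for n in ('top','side'):
    im,d=cap(n,n+'5.png')
    for t in ('lever_pivot','lever_grip','press_pad','latch','valve_box','flap_hinge'):
        r=ctrl.tip_of(t,n)
        print(n,t,[(np.round(w2b(w(n,x['centre'])),4),round(x['confidence'],2)) for x in r[:2]])
    c={'top':(200,160),'side':(220,140)}[n]
    cv2.imwrite(f'pics/{n}5z.png',cv2.resize(im[c[1]:c[1]+150,c[0]:c[0]+200,::-1],None,fx=4,fy=4,interpolation=cv2.INTER_CUBIC))
```

```text
t 16.925 p [ 0.448  -0.1857  0.3066] q [ 0.4687  0.5295  0.4687 -0.5295] f [-0.17  0.2  -0.05] g 0.0003 j [-0.635  0.181  1.489  0.     1.471 -0.513]
top lever_pivot [(array([0.0298, 0.0067, 0.0728]), 0.75), (array([-2.445e-01,  2.971e-01, -2.000e-04]), 0.57)]
top lever_grip [(array([ 0.0284, -0.0585,  0.07  ]), 0.46), (array([ 0.0104, -0.2083,  0.0021]), 0.46)]
top press_pad [(array([-0.0806,  0.1333,  0.2943]), 0.76)]
top latch [(array([-0.0836, -0.0628,  0.0866]), 0.68)]
top valve_box [(array([ 0.0051, -0.0029,  0.0012]), 0.63)]
top flap_hinge [(array([0.0025, 0.0955, 0.1157]), 0.95), (array([-0.0856, -0.0646,  0.0886]), 0.19)]
side lever_pivot [(array([0.0256, 0.0086, 0.0728]), 0.92)]
side lever_grip [(array([ 0.0203, -0.0605,  0.0725]), 0.63)]
side press_pad []
side latch [(array([-0.0802, -0.0677,  0.0875]), 0.6), (array([-0.0301, -0.4869,  0.0217]), 0.36)]
side valve_box [(array([-0.0028, -0.0006,  0.0041]), 0.59)]
side flap_hinge [(array([0.0021, 0.1004, 0.1162]), 0.96), (array([-0.0862,  0.1332,  0.2905]), 0.3)]
```

View pics/side5z.png

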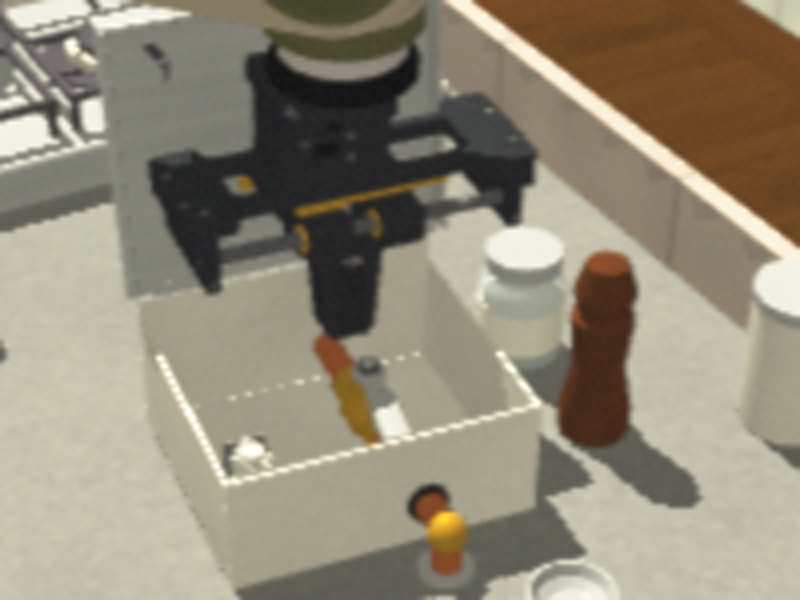

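View pics/top5z.png

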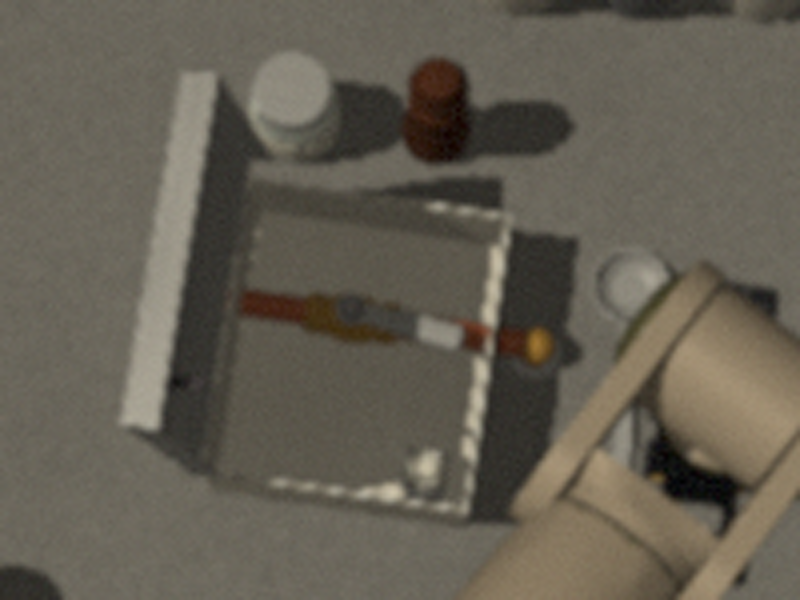

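The flap now stands open past upright, and the lever is visible in the top view, running from about (350, 305) to (460, 335) in the zoom, close to θ≈0. The detections match my box frame to within about 4 mm. Next I turn the tool by -90° and go to the lever's +x side.

Emit:
play_rows --series "0 0 0 -0.0556 0 0 0;0 0 0 -0.0556 0 0 0;0 0 0 -0.0556 0 0 0;0 0 0 -0.0556 0 0 0;0 0 0 -0.0556 0 0 0;0 0 0 -0.0556 0 0 0;0 0 0 -0.0556 0 0 0;0 0 0 -0.0556 0 0 0;0 0 0 -0.0552 0 0 0;0 0 0 0 0 0 0"

```text
t: 18.88
position: [0.448, -0.1857, 0.3066]
ee_rot: [0.706, 0.044, 0.706, -0.044]
ft_force: [0.1, 0.1, 0.3]
grip_width: 0.0004
```

Run:
```python
from h import *
show(); p,r=pose(); print(r.as_matrix().round(3))
for X in ((.062,-.052,.20),(.062,-.052,.06)): print(to(b2w(*X)).round(4))
```

```text
t 18.875 p [ 0.448  -0.1857  0.3066] q [ 0.7058  0.0436  0.7058 -0.0436] f [0.13 0.11 0.25] g 0.0004 j [-0.635  0.181  1.489 -0.     1.471 -2.083]
[[-0.     0.123  0.992]
 [ 0.     0.992 -0.123]
 [-1.     0.    -0.   ]]
[0.1066 0.1864 0.147 ]
[0.2466 0.1864 0.147 ]
```

Emit:
play_rows --series "0.0133 0.0233 0.0184 0 0 0 0;0.0133 0.0233 0.0184 0 0 0 0;0.0133 0.0233 0.0184 0 0 0 0;0.0133 0.0233 0.0184 0 0 0 0;0.0133 0.0233 0.0184 0 0 0 0;0.0133 0.0233 0.0184 0 0 0 0;0.0133 0.0233 0.0184 0 0 0 0;0.0133 0.0233 0.0184 0 0 0 0;0 0 0 0 0 0 0"

```text
t: 20.0
position: [0.6169, -0.0173, 0.1987]
ee_rot: [0.705, 0.044, 0.707, -0.043]
ft_force: [-1.2, 1.4, 0.2]
grip_width: 0.0006
```

Run:
```python
from h import *
show(); p,r=pose(); print(w2b(p))
for X in ((.062,-.052,.06),): print(to(b2w(*X)).round(4))
im,d=cap('side','side6.png')
cv2.imwrite(f'pics/side6z.png',cv2.resize(im[140:300,200:400,::-1],None,fx=3.75,fy=3.75,interpolation=cv2.INTER_CUBIC))
```

```text
t 20.0 p [ 0.6169 -0.0173  0.1987] q [ 0.7049  0.0437  0.7066 -0.0434] f [-1.2   1.41  0.24] g 0.0006 j [-0.218  0.548  1.254  0.     1.341 -1.665]
[ 0.06188782 -0.0505195   0.19873673]
[ 0.1387 -0.0015  0.0004]
```

View pics/side6z.png

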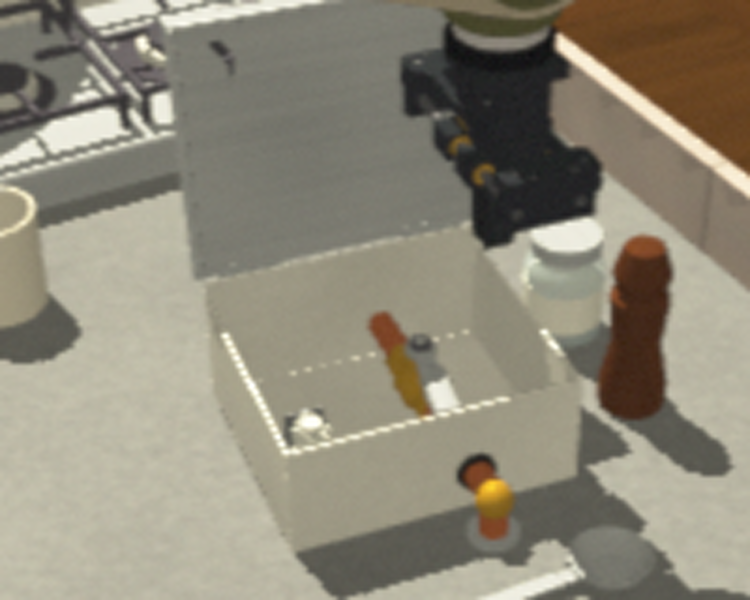

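Emit:
play_rows --series "0.03 0 0 0 0 0 0;0.03 0 0 0 0 0 0;0.03 0 0 0 0 0 0;0.03 0 0 0 0 0 0;0.018 0 0 0 0 0 0;0 0 0 0 0 0 0"

```text
t: 20.8
position: [0.6163, -0.019, 0.0619]
ee_rot: [0.705, 0.044, 0.706, -0.043]
ft_force: [0.3, -0.4, -0.1]
grip_width: 0.0004
```

Emit:
play_rows --series "0 0 -0.004 0 0 0 0;0 0 -0.004 0 0 0 0;0 0 0 0 0 0 0"

```text
t: 21.18
position: [0.6088, -0.0175, 0.0629]
ee_rot: [0.706, 0.043, 0.705, -0.043]
ft_force: [-0.2, 0.0, 0.6]
grip_width: 0.0007
```

Emit:
play_rows --series "0 0 -0.004 0 0 0 0;0 0 0 0 0 0 0"

```text
t: 21.42
position: [0.6047, -0.017, 0.0623]
ee_rot: [0.706, 0.043, 0.706, -0.043]
ft_force: [-0.1, -0.1, -0.1]
grip_width: 0.0006
```

Emit:
play_rows --series "0 0 -0.003 0 0 0 0;0 0 0 0 0 0 0"

```text
t: 21.68
position: [0.6017, -0.0167, 0.0622]
ee_rot: [0.706, 0.043, 0.706, -0.043]
ft_force: [0.8, -0.3, -0.6]
grip_width: 0.0005
```

Emit:
play_rows --series "0 0 -0.002 0 0 0 0;0 0 0 0 0 0 0"

```text
t: 21.92
position: [0.6001, -0.0165, 0.0623]
ee_rot: [0.706, 0.043, 0.705, -0.043]
ft_force: [2.3, -0.2, -1.1]
grip_width: 0.0002
```

Emit:
play_rows --series "0 0 -0.002 0 0 0 0;0 0 0 0 0 0 0"

```text
t: 22.18
position: [0.5988, -0.0164, 0.0624]
ee_rot: [0.707, 0.043, 0.705, -0.043]
ft_force: [6.3, -0.1, -2.5]
grip_width: 0.0004
```

Emit:
play_rows --series "0 0 -0.002 0 0 0 0;0 0 0 0 0 0 0"

```text
t: 22.42
position: [0.5969, -0.0162, 0.0625]
ee_rot: [0.707, 0.043, 0.705, -0.043]
ft_force: [7.6, -0.8, -3.1]
grip_width: 0.0008
```

Emit:
play_rows --series "0 -0.0008 -0.0055 0.0278 0 0 0;0 -0.0008 -0.0055 0.0278 0 0 0;0 -0.0008 -0.0055 0.0278 0 0 0;0 -0.0008 -0.0055 0.0278 0 0 0;0 0 0 0 0 0 0"

```text
t: 23.05
position: [0.5749, -0.0138, 0.0627]
ee_rot: [0.689, 0.165, 0.686, -0.165]
ft_force: [6.1, -1.1, -1.6]
grip_width: 0.0008
```

Emit:
play_rows --series "0 -0.0008 -0.0055 0.0278 0 0 0;0 -0.0008 -0.0055 0.0278 0 0 0;0 -0.0008 -0.0055 0.0278 0 0 0;0 -0.0008 -0.0055 0.0278 0 0 0;0 0 0 0 0 0 0"

```text
t: 23.68
position: [0.5552, -0.0043, 0.0629]
ee_rot: [0.65, 0.282, 0.647, -0.282]
ft_force: [4.8, -1.8, -1.0]
grip_width: 0.0005
```

```bash
cat >> h.py <<'E'
def lev():
    p,r=pose(); b=w2b(p)-np.array([.03,.01,.07]); M=r.as_matrix(); 
    a=np.arctan2(M[1,1],M[0,1])-YAW; al=np.pi/2-a   # tool turn from 0
    print('rel pivot',b.round(4),'tool turn',al.round(3),'in tool yz',r.inv().apply(b[0]*BX+b[1]*BY).round(4),'lever est', (al+.12).round(3))
E
python3 - <<'E'
from h import *
show();lev()
E
```

```text
t 23.675 p [ 0.5552 -0.0043  0.0629] q [ 0.6496  0.2825  0.647  -0.2822] f [ 4.78 -1.75 -1.04] g 0.0005 j [-0.219  0.573  1.606 -0.     0.959 -0.968]
rel pivot [-0.031  -0.0552 -0.0071] tool turn 0.699 in tool yz [-0.0001 -0.0622  0.0118] lever est 0.819
```

Emit:
play_rows --series "0 -0.0008 -0.0055 0.0278 0 0 0;0 -0.0008 -0.0055 0.0278 0 0 0;0 -0.0008 -0.0055 0.0278 0 0 0;0 -0.0008 -0.0055 0.0278 0 0 0;0 0 0 0 0 0 0"

```text
t: 24.3
position: [0.5398, 0.0115, 0.0629]
ee_rot: [0.591, 0.391, 0.588, -0.39]
ft_force: [4.3, -4.3, 0.2]
grip_width: 0.0004
```

Emit:
play_rows --series "0 -0.0008 -0.0055 0.0278 0 0 0;0 -0.0008 -0.0055 0.0278 0 0 0;0 0 0 0 0 0 0"

```text
t: 24.68
position: [0.5344, 0.0212, 0.0629]
ee_rot: [0.554, 0.441, 0.552, -0.44]
ft_force: [2.2, -4.4, 0.3]
grip_width: 0.0004
```

Run:
```python
from h import *
show();lev()
for n in ('top','side'):
    im,d=cap(n,n+'7.png')
    for t in ('lever_grip',):
        r=ctrl.tip_of(t,n)
        print(n,t,[(np.round(w2b(w(n,x['centre'])),4),round(x['confidence'],2)) for x in r[:2]])
    c={'top':(200,160),'side':(220,140)}[n]
    cv2.imwrite(f'pics/{n}7z.png',cv2.resize(im[c[1]:c[1]+150,c[0]:c[0]+200,::-1],None,fx=4,fy=4,interpolation=cv2.INTER_CUBIC))
```

```text
t 24.675 p [0.5344 0.0212 0.0629] q [ 0.5542  0.4408  0.5519 -0.4404] f [ 2.16 -4.39  0.25] g 0.0004 j [-1.790e-01  5.380e-01  1.669e+00 -1.000e-03  9.310e-01 -4.040e-01]
rel pivot [-0.0548 -0.0324 -0.0071] tool turn 1.223 in tool yz [-0.0001 -0.0625  0.0118] lever est 1.343
top lever_grip []
side lever_grip [(array([-0.0354, -0.0004,  0.0725]), 0.42)]
```

View pics/side7z.png

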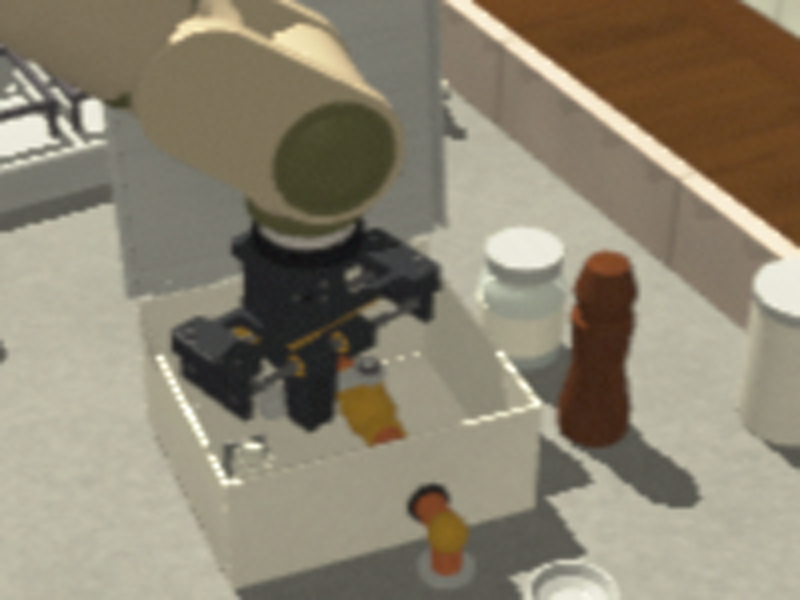

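Emit:
play_rows --series "0 -0.0006 -0.0044 0.0222 0 0 0;0 -0.0006 -0.0044 0.0222 0 0 0;0 0 0 0 0 0 0"

```text
t: 25.25
position: [0.5314, 0.0295, 0.0628]
ee_rot: [0.522, 0.478, 0.52, -0.478]
ft_force: [2.8, -5.4, 0.6]
grip_width: 0.0003
```

Emit:
play_rows --series "0 -0.0003 -0.0022 0.0111 0 0 0;0 0 0 0 0 0 0"

```text
t: 25.5
position: [0.5311, 0.0303, 0.0629]
ee_rot: [0.514, 0.487, 0.511, -0.487]
ft_force: [3.5, -13.0, 0.5]
grip_width: 0.0004
```

Emit:
play_rows --series "0 -0.00015 -0.0011 0.0055 0 0 0;0 0 0 0 0 0 0"

```text
t: 25.75
position: [0.531, 0.0306, 0.0629]
ee_rot: [0.51, 0.491, 0.507, -0.492]
ft_force: [2.2, -18.3, 0.8]
grip_width: 0.0007
```

Emit:
play_rows --series "0 -0.00015 -0.0011 0.0055 0 0 0;0 0 0 0 0 0 0"

```text
t: 26.0
position: [0.5308, 0.031, 0.0629]
ee_rot: [0.506, 0.495, 0.502, -0.497]
ft_force: [1.8, -23.4, 0.2]
grip_width: 0.0005
```

Force rose to 23 N with no further travel, so the lever is at its stop. Now I back off, lift clear and check.

Emit:
play_rows --series "0 0 0.01 0 0 0 0;0 0 0.02 0 0 0 0;-0.04 0 0.02 0 0 0 0;-0.05 0 0.02 0 0 0 0;-0.05 0 0.04 0 0 0 0;-0.05 0 0.05 0 0 0 0;-0.05 0 0.05 0 0 0 0;-0.05 0 0.05 0 0 0 0;-0.03 0 0 0 0 0 0;0 0 0 0 0 0 0"

```text
t: 27.25
position: [0.534, -0.2073, 0.3651]
ee_rot: [0.505, 0.496, 0.503, -0.495]
ft_force: [0.7, -0.8, -0.8]
grip_width: 0.0005
```

Run:
```python
from h import *
show();lev()
for n in ('top','side'):
    im,d=cap(n,n+'8.png')
    for t in ('lever_grip','lever_pivot','press_pad','flap_hinge'):
        r=ctrl.tip_of(t,n)
        print(n,t,[(np.round(w2b(w(n,x['centre'])),4),round(x['confidence'],2)) for x in r[:2]])
    c={'top':(200,160),'side':(220,140)}[n]
    cv2.imwrite(f'pics/{n}8z.png',cv2.resize(im[c[1]:c[1]+150,c[0]:c[0]+200,::-1],None,fx=4,fy=4,interpolation=cv2.INTER_CUBIC))
```

```text
t 27.25 p [ 0.534  -0.2073  0.3651] q [ 0.5053  0.496   0.5032 -0.4954] f [ 0.65 -0.76 -0.79] g 0.0005 j [-0.575  0.375  1.09   0.     1.674 -0.592]
rel pivot [-0.0271 -0.2593  0.2951] tool turn 1.431 in tool yz [ 2.00e-04 -6.30e-02  2.53e-01] lever est 1.551
top lever_grip [(array([-0.0314,  0.0093,  0.0684]), 0.52)]
top lever_pivot [(array([0.0299, 0.0079, 0.0703]), 0.74)]
top press_pad [(array([-0.0763,  0.1348,  0.2944]), 0.66)]
top flap_hinge [(array([0.0043, 0.0983, 0.1162]), 0.84), (array([ 0.0077, -0.0009, -0.0022]), 0.18)]
side lever_grip [(array([-0.0388,  0.0085,  0.0746]), 0.54)]
side lever_pivot [(array([0.0275, 0.01  , 0.0722]), 0.79)]
side press_pad [(array([-0.0838,  0.1316,  0.2941]), 0.81)]
side flap_hinge [(array([0.0047, 0.0981, 0.1143]), 0.62)]
```

View pics/side8z.png

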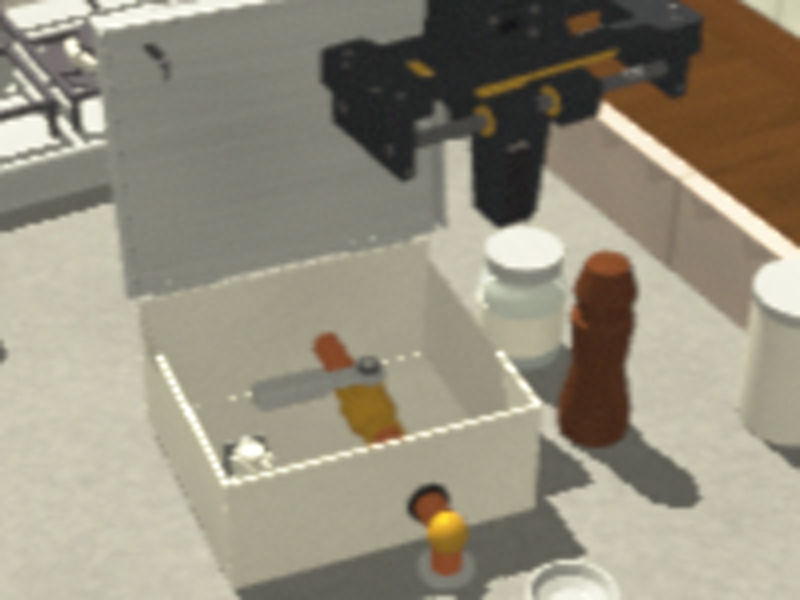

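View pics/top8z.png

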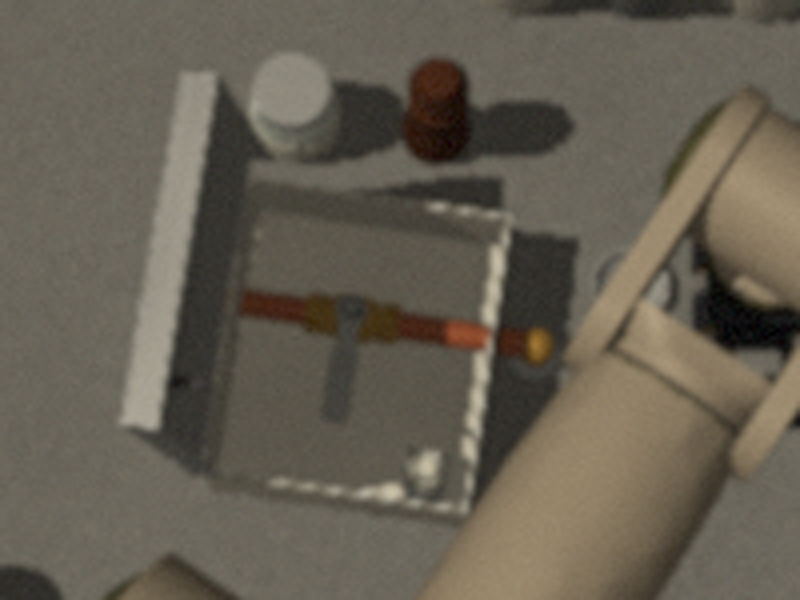

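The lever now lies across the pipe: the top zoom shows it from (350, 305) to (335, 415), and the grip was found at box (-35, 9) mm. Next I go over and behind the open flap.

Run:
```python
from h import *
p,r=pose()
r2=r*R.from_rotvec([.0446*np.pi,0,0]); print(r2.as_matrix().round(3))
for X in ((-.085,.175,.39),(-.085,.175,.30)): print((r2.inv().apply(b2w(*X)-p)).round(4),b2w(*X))
```

```text
[[-0.     0.993 -0.122]
 [ 0.    -0.122 -0.993]
 [-1.    -0.    -0.   ]]
[-0.0265 -0.0875 -0.4238] [0.49878922 0.22449844 0.39      ]
[ 0.0635 -0.0875 -0.4238] [0.49878922 0.22449844 0.3       ]
```

Emit:
play_rows --series "-0.012 0 0 0.0223 0 0 0;-0.013 0 0 0.0223 0 0 0;0 0 0 0 0 0 0"

```text
t: 28.12
position: [0.5341, -0.207, 0.3892]
ee_rot: [0.469, 0.53, 0.468, -0.529]
ft_force: [0.2, -0.1, 0.7]
grip_width: 0.0005
```

Emit:
play_rows --series "0 -0.0073 -0.0353 0 0 0 0;0 -0.0073 -0.0353 0 0 0 0;0 -0.0073 -0.0353 0 0 0 0;0 -0.0073 -0.0353 0 0 0 0;0 -0.0073 -0.0353 0 0 0 0;0 -0.0073 -0.0353 0 0 0 0;0 -0.0073 -0.0353 0 0 0 0;0 -0.0073 -0.0353 0 0 0 0;0 -0.0073 -0.0353 0 0 0 0;0 -0.0073 -0.0353 0 0 0 0;0 -0.0073 -0.0353 0 0 0 0;0 -0.0073 -0.0353 0 0 0 0;0 0 0 0 0 0 0"

```text
t: 29.75
position: [0.4983, 0.2258, 0.3877]
ee_rot: [-0.469, -0.528, -0.47, 0.529]
ft_force: [-0.8, 0.0, 0.1]
grip_width: 0.0006
```

Run:
```python
from h import *
show(); p,r=pose(); print(w2b(p), r.as_matrix().round(3)); print(to(b2w(-.085,.172,.298)).round(4))
im,d=cap('side','side9.png')
```

```text
t 29.75 p [0.4983 0.2258 0.3877] q [-0.4694 -0.5283 -0.4698  0.529 ] f [-0.81  0.03  0.13] g 0.0006 j [0.211 0.314 1.116 0.    1.712 0.329]
[-0.08567806  0.17623768  0.38773499] [[-0.001  0.993 -0.118]
 [-0.    -0.118 -0.993]
 [-1.    -0.001  0.   ]]
[0.0897 0.0008 0.0042]
```

View pics/side9.png

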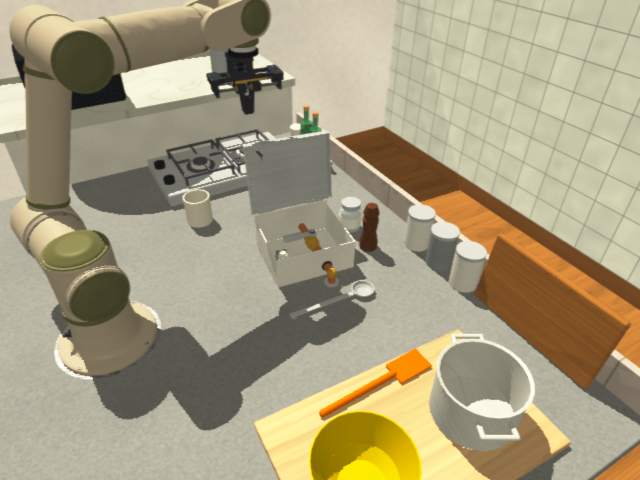

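Emit:
play_rows --series "0.03 0 0 0 0 0 0;0.03 0 0 0 0 0 0;0.03 0 0 0 0 0 0;0 0 0.006 0 0 0 0;0 0 0.006 0 0 0 0;0 0 0.006 0 0 0 0;0 0 0.006 0 0 0 0;0 0 0 0 0 0 0"

```text
t: 30.8
position: [0.4959, 0.2, 0.299]
ee_rot: [0.468, 0.53, 0.468, -0.53]
ft_force: [-0.7, 0.5, -1.0]
grip_width: 0.0004
```

Run:
```python
from h import *
show(); p,r=pose(); print(w2b(p))
s=.183;prev=None
for ph in np.r_[1.72,np.arange(1.68,-.001,-.08)]:
    y=.100-s*np.cos(ph)+.0065*np.sin(ph)+.009; z=.115+s*np.sin(ph)+.0065*np.cos(ph)
    if prev is not None: print(round(ph,2),'yz',round(y,4),round(z,4),'row x %.4f z %.4f'%(prev[1]-z,prev[0]-y))
    else: print(y,z)
    prev=(y,z)
```

```text
t 30.8 p [0.4959 0.2    0.299 ] q [ 0.4684  0.53    0.4682 -0.5297] f [-0.72  0.54 -1.04] g 0.0004 j [ 0.164  0.299  1.36  -0.     1.482  0.287]
[-0.08483624  0.15029768  0.29897287]
0.14263086162869013 0.2950005976270965
1.68 yz 0.1354 0.2962 row x -0.0012 z 0.0072
1.6 yz 0.1208 0.2977 row x -0.0015 z 0.0146
1.52 yz 0.1062 0.2981 row x -0.0004 z 0.0146
1.44 yz 0.0916 0.2973 row x 0.0008 z 0.0146
1.36 yz 0.0771 0.2953 row x 0.0020 z 0.0145
1.28 yz 0.0628 0.2922 row x 0.0031 z 0.0143
1.2 yz 0.0487 0.2879 row x 0.0043 z 0.0140
1.12 yz 0.0351 0.2826 row x 0.0054 z 0.0136
1.04 yz 0.022 0.2761 row x 0.0064 z 0.0132
0.96 yz 0.0094 0.2686 row x 0.0075 z 0.0126
0.88 yz -0.0026 0.2602 row x 0.0085 z 0.0120
0.8 yz -0.0138 0.2508 row x 0.0094 z 0.0112
0.72 yz -0.0243 0.2406 row x 0.0103 z 0.0105
0.64 yz -0.0339 0.2295 row x 0.0111 z 0.0096
0.56 yz -0.0426 0.2177 row x 0.0118 z 0.0087
0.48 yz -0.0503 0.2053 row x 0.0124 z 0.0077
0.4 yz -0.057 0.1923 row x 0.0130 z 0.0067
0.32 yz -0.0627 0.1787 row x 0.0135 z 0.0056
0.24 yz -0.0672 0.1648 row x 0.0139 z 0.0045
0.16 yz -0.0706 0.1506 row x 0.0142 z 0.0034
0.08 yz -0.0729 0.1361 row x 0.0145 z 0.0023
-0.0 yz -0.074 0.1215 row x 0.0146 z 0.0011
```

Emit:
play_rows --series "0 0 0.004 0 0 0 0;0 0 0.004 0 0 0 0;0 0 0.004 0 0 0 0"

```text
t: 31.18
position: [0.4944, 0.1886, 0.2989]
ee_rot: [0.468, 0.53, 0.469, -0.529]
ft_force: [0.3, 2.5, 1.5]
grip_width: 0.0006
```

Emit:
play_rows --series "0 0 0.004 0 0 0 0;0 0 0.004 0 0 0 0;0 0 0.004 0 0 0 0"

```text
t: 31.55
position: [0.4929, 0.1763, 0.2986]
ee_rot: [0.468, 0.53, 0.468, -0.53]
ft_force: [1.2, 3.2, 2.6]
grip_width: 0.0004
```

Emit:
play_rows --series "0 0 0.005 0 0 0 0;0 0 0.005 0 0 0 0;0 0 0.005 0 0 0 0"

```text
t: 31.92
position: [0.491, 0.1613, 0.2986]
ee_rot: [-0.468, -0.53, -0.468, 0.53]
ft_force: [0.8, 3.3, 2.0]
grip_width: 0.0005
```

Emit:
play_rows --series "0 0 0.008 0 0 0 0;0.0005 0 0.008 0 0 0 0;0.001 0 0.008 0 0 0 0;0.001 0 0.008 0 0 0 0;0.0015 0 0.0072 0 0 0 0;0.0016 0 0.0072 0 0 0 0"

```text
t: 32.67
position: [0.4853, 0.1151, 0.2929]
ee_rot: [-0.468, -0.53, -0.468, 0.53]
ft_force: [-1.7, 3.0, 2.0]
grip_width: 0.0003
```

Emit:
play_rows --series "0.0022 0 0.007 0 0 0 0;0.0022 0 0.007 0 0 0 0;0.0027 0 0.0068 0 0 0 0;0.0027 0 0.0068 0 0 0 0"

```text
t: 33.17
position: [0.482, 0.0877, 0.2831]
ee_rot: [0.468, 0.53, 0.468, -0.53]
ft_force: [-0.6, 2.8, 2.1]
grip_width: 0.0005
```

Run:
```python
from h import *
show(); p,r=pose(); print(w2b(p))
im,d=cap('side','side10.png')
```

```text
t 33.175 p [0.482  0.0877 0.2831] q [ 0.4685  0.5297  0.4683 -0.5297] f [-0.63  2.83  2.13] g 0.0005 j [-0.06   0.205  1.522 -0.     1.415  0.063]
[-0.08488978  0.03719824  0.2830631 ]
```

View pics/side10.png

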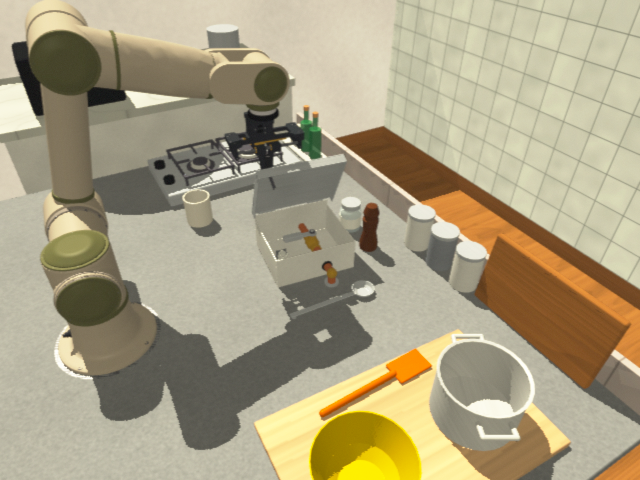

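The flap is following the finger down with only 2–3.5 N. Continuing along the arc.

Emit:
play_rows --series "0.0032 0 0.0068 0 0 0 0;0.0032 0 0.0067 0 0 0 0;0.0037 0 0.0063 0 0 0 0;0.0038 0 0.0063 0 0 0 0;0.0042 0 0.006 0 0 0 0;0.0043 0 0.006 0 0 0 0;0.0047 0 0.0056 0 0 0 0;0.0047 0 0.0056 0 0 0 0"

```text
t: 34.22
position: [0.476, 0.0389, 0.2511]
ee_rot: [-0.468, -0.53, -0.468, 0.53]
ft_force: [-0.1, 0.6, 3.3]
grip_width: 0.0005
```

Emit:
play_rows --series "0.0051 0 0.0053 0 0 0 0;0.0052 0 0.0052 0 0 0 0;0.0055 0 0.0048 0 0 0 0;0.0056 0 0.0048 0 0 0 0;0.0059 0 0.0044 0 0 0 0;0.0059 0 0.0043 0 0 0 0;0.0062 0 0.0039 0 0 0 0;0.0062 0 0.0038 0 0 0 0"

```text
t: 35.22
position: [0.4715, 0.0028, 0.2054]
ee_rot: [0.468, 0.53, 0.468, -0.53]
ft_force: [0.3, 0.2, 3.8]
grip_width: 0.0004
```

Emit:
play_rows --series "0.0065 0 0.0034 0 0 0 0;0.0065 0 0.0033 0 0 0 0;0.0067 0 0.0028 0 0 0 0;0.0068 0 0.0028 0 0 0 0"

```text
t: 35.72
position: [0.47, -0.0094, 0.1788]
ee_rot: [-0.468, -0.53, -0.468, 0.53]
ft_force: [0.5, -0.5, 3.2]
grip_width: 0.0004
```

Run:
```python
from h import *
show(); p,r=pose(); print(w2b(p))
```

```text
t 35.725 p [ 0.47   -0.0094  0.1788] q [-0.4685 -0.5297 -0.4684  0.5297] f [ 0.51 -0.48  3.23] g 0.0004 j [-0.27   0.252  1.744 -0.     1.145 -0.147]
[-0.08489773 -0.06062763  0.17884302]
```

Emit:
play_rows --series "0.006 0 0.003 0 0 0 0;0.006 0 0.003 0 0 0 0;0.006 0 0.003 0 0 0 0;0.006 0 0.003 0 0 0 0;0.006 0 0.002 0 0 0 0;0.006 0 0.002 0 0 0 0;0.006 0 0.001 0 0 0 0;0.006 0 0 0 0 0 0;0.004 0 0 0 0 0 0"

```text
t: 36.85
position: [0.468, -0.0265, 0.127]
ee_rot: [-0.469, -0.529, -0.468, 0.53]
ft_force: [0.2, -2.4, 3.5]
grip_width: 0.0004
```

Emit:
play_rows --series "0.003 0 0 0 0 0 0;0.003 0 0 0 0 0 0;0.003 0 0 0 0 0 0;0 0 0 0 0 0 0"

```text
t: 37.35
position: [0.468, -0.026, 0.1182]
ee_rot: [0.468, 0.53, 0.468, -0.53]
ft_force: [-0.0, -2.7, 3.3]
grip_width: 0.0005
```

Run:
```python
from h import *
show(); p,r=pose(); print(w2b(p))
```

```text
t 37.35 p [ 0.468  -0.026   0.1182] q [ 0.4684  0.5297  0.4684 -0.5297] f [-0.04 -2.74  3.28] g 0.0005 j [-0.306  0.331  1.819 -0.     0.991 -0.184]
[-0.08482823 -0.07742269  0.11819962]
```

Now the second press to the stop, which was about 0.1127 m when I pressed to release.

Emit:
play_rows --series "0.002 0 0 0 0 0 0;0.002 0 0 0 0 0 0;0.001 0 0 0 0 0 0;0 0 0 0 0 0 0"

```text
t: 37.85
position: [0.468, -0.026, 0.1133]
ee_rot: [0.468, 0.53, 0.468, -0.53]
ft_force: [0.6, -2.5, 3.6]
grip_width: 0.0005
```

Emit:
play_rows --series "0.0005 0 0 0 0 0 0;0 0 0 0 0 0 0"

```text
t: 38.1
position: [0.468, -0.026, 0.1129]
ee_rot: [0.468, 0.53, 0.468, -0.53]
ft_force: [0.3, -3.5, 4.5]
grip_width: 0.0004
```

Emit:
play_rows --series "0.0005 0 0 0 0 0 0;0 0 0 0 0 0 0"

```text
t: 38.35
position: [0.468, -0.026, 0.1126]
ee_rot: [0.469, 0.53, 0.468, -0.53]
ft_force: [-0.8, -2.7, 6.3]
grip_width: 0.0007
```

Emit:
play_rows --series "0.0005 0 0 0 0 0 0;0 0 0 0 0 0 0"

```text
t: 38.6
position: [0.4681, -0.0261, 0.1123]
ee_rot: [0.469, 0.53, 0.468, -0.53]
ft_force: [-0.9, -1.4, 9.8]
grip_width: 0.0008
```

Emit:
play_rows --series "0.0005 0 0 0 0 0 0;0 0 0 0 0 0 0"

```text
t: 38.85
position: [0.4681, -0.0261, 0.1121]
ee_rot: [0.469, 0.53, 0.468, -0.53]
ft_force: [-3.1, -2.4, 12.3]
grip_width: 0.0005
```

Emit:
play_rows --series "0.0003 0 0 0 0 0 0;0 0 0 0 0 0 0"

```text
t: 39.1
position: [0.4681, -0.0261, 0.112]
ee_rot: [0.469, 0.53, 0.468, -0.53]
ft_force: [-4.2, -2.0, 15.3]
grip_width: 0.0
```

Emit:
play_rows --series "0.0002 0 0 0 0 0 0;0 0 0 0 0 0 0;0 0 0 0 0 0 0"

```text
t: 39.48
position: [0.4681, -0.0261, 0.1119]
ee_rot: [0.469, 0.53, 0.468, -0.53]
ft_force: [-4.0, -2.0, 16.3]
grip_width: 0.0001
```

Emit:
play_rows --series "-0.002 0 0 0 0 0 0;-0.004 0 0 0 0 0 0;-0.004 0 0 0 0 0 0;-0.004 0 0 0 0 0 0;0 0 0 0 0 0 0"

```text
t: 40.1
position: [0.4679, -0.0259, 0.1249]
ee_rot: [0.468, 0.53, 0.469, -0.53]
ft_force: [0.9, -0.5, 1.0]
grip_width: 0.0005
```

Emit:
play_rows --series "-0.003 0 0 0 0 0 0;0 0 0 0 0 0 0;0 0 0 0 0 0 0;0 0 0 0 0 0 0"

```text
t: 40.6
position: [0.4679, -0.026, 0.1277]
ee_rot: [-0.468, -0.53, -0.468, 0.53]
ft_force: [0.1, -0.3, -0.4]
grip_width: 0.0009
```

No force at 0.128 m, so the flap has latched. I'm lifting away and checking.

Emit:
play_rows --series "-0.02 0 0 0 0 0 0;-0.03 0 0.02 0 0 0 0;-0.04 0 0.04 0 0 0 0;-0.04 0 0.04 0 0 0 0;-0.03 0 0.04 0 0 0 0;-0.02 0 0.02 0 0 0 0;0 0 0 0 0 0 0;0 0 0 0 0 0 0;0 0 0 0 0 0 0;0 0 0 0 0 0 0;0 0 0 0 0 0 0;0 0 0 0 0 0 0;0 0 0 0 0 0 0;0 0 0 0 0 0 0;0 0 0 0 0 0 0;0 0 0 0 0 0 0"

```text
t: 42.6
position: [0.4484, -0.1848, 0.3078]
ee_rot: [-0.468, -0.53, -0.468, 0.53]
ft_force: [0.4, 0.0, -1.4]
grip_width: 0.0006
```

Run:
```python
from h import *
show()
for n in ('top','side'):
    im,d=cap(n,n+'11.png')
    for t in ('press_pad','flap_hinge','spoon','jar','mill','mug','spatula'):
        r=ctrl.tip_of(t,n)
        print(n,t,[(np.round(w(n,x['centre']),4),round(x['confidence'],2)) for x in r[:1]])
```

```text
t 42.6 p [ 0.4484 -0.1848  0.3078] q [-0.4684 -0.5297 -0.4684  0.5297] f [ 0.36  0.04 -1.36] g 0.0006 j [-0.633  0.181  1.487 -0.     1.474 -0.511]
top press_pad [(array([ 0.4731, -0.0263,  0.1244]), 0.95)]
top flap_hinge [(array([0.5766, 0.137 , 0.1131]), 0.78)]
top spoon [(array([0.5647, 0.0393, 0.0016]), 0.75)]
top jar [(array([ 0.761 ,  0.0926, -0.0008]), 0.77)]
top mill []
top mug [(array([ 0.3531,  0.3663, -0.0013]), 0.84)]
top spatula [(array([ 0.4774, -0.4411,  0.0208]), 0.95)]
side press_pad [(array([ 0.4665, -0.0256,  0.124 ]), 0.65)]
side flap_hinge [(array([0.5769, 0.1387, 0.1159]), 0.68)]
side spoon [(array([ 0.4737, -0.4356,  0.0203]), 0.74)]
side jar [(array([0.7532, 0.0969, 0.006 ]), 0.89)]
side mill [(array([ 0.7479, -0.018 ,  0.0027]), 0.76)]
side mug [(array([0.3515, 0.3597, 0.0023]), 0.57)]
side spatula [(array([ 0.4737, -0.4397,  0.0183]), 0.6)]
```

View pics/side11.png

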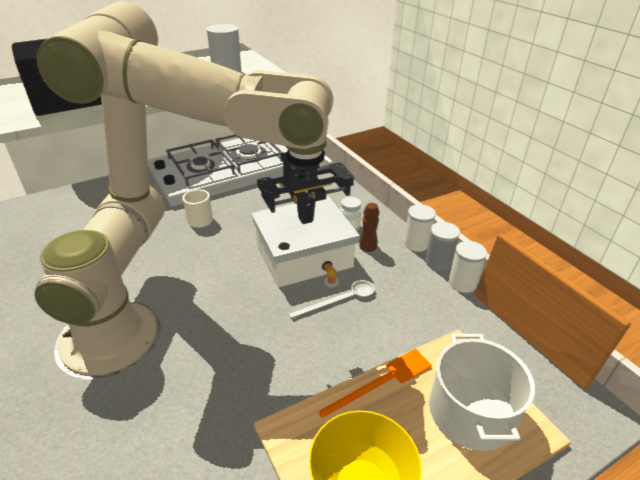

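The picture shows the flap level and shut, with the pad at (284, 247) as at the start. Two seconds after I let go it is still shut. The spoon, jar, mill, mug and spatula are where they were, and the arm is clear. Handing in.

```bash
python3 -c "
from h import *
print(ctrl.job_done()); show()"
```

```text
the job is handed in; nothing more can be done
None
the job is handed in; nothing more can be done
```

The gas is shut off: the lever is across the pipe at its stop, the flap is latched shut again, and the job was handed in at about 43 s of the 72 s allowed. The hand-in reports no verdict, so this rests on my own checks.

- **Opening the flap:** My first press reached 13.4 N and did not release the latch. A second press, to about 15 N, did, and the flap sprang fully open.
- **Turning the lever:** I pushed it round until the force rose to about 23 N with no further movement, which I took as the stop. Pictures afterwards showed it across the pipe.
- **Closing the flap:** I swung it down from behind with 2–4 N, then pressed the pad to about 16 N and let go.

**Last checks:** There was no force on the finger 6 mm above the pad. The flap was still level two seconds after I let go, and the arm was clear of it. Forces stayed under the 20 N and 30 N limits at every reading, though I only read them at the end of each move.

**Things around the box:** The jar, mug and spatula were found within about 8 mm of where they started. In the last check the networks gave wrong spots for the spoon, and the top view missed the mill. I judged the spoon by eye from the side picture, and the mill from that picture and the side-view reading. Neither had moved.

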